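# Latch, tug-test and turn over a finish-sample carrier

## Robot

A 6-joint arm with a two-finger parallel gripper is mounted at the origin on the work surface. World frame = base frame: x ahead of the robot, y to its left, z up, the work surface at z = 0. Lengths are in m, angles in rad, forces in N, time in s.
With the tool pointing down it reaches from about 0.375 to 0.9 m from the base axis. Payload 3.1 kg.
Tool frame: the origin (TCP) lies midway between the tips of the shut fingers; the grasp point (between the pads) lies 19 mm behind it; z points along the fingers, y is the direction in which the jaws open and shut (so a half turn about z gives the same grasp; the last joint's range is limited). The gripper opens to 85 mm and grips with 20 to 120 N. Pads are 22 mm wide; open, the fingers measure 114 mm over their backs; the gripper's body (76 mm by 85 mm) begins 54 mm behind the grasp point. The pads swing forward as they close: fully open they stand 13 mm farther back than shut.
Start: joints at [1.032, 0.527, 1.433, -0, 1.181, -0.178], TCP at [0.22, 0.585, 0.231] pointing down, gripper open.
Joint ranges: [-3.08, 3.08], [-0.75, 2.2], [0.22, 2.44], [-1.43, 4.57], [0, 2.65], [-2.85, 2.85]. Speed limits (rad/s): [2.79, 2.79, 3.14, 3.14, 3.14, 3.14].

## Interface

Orientations are given as a unit quaternion [x, y, z, w].
In Python, from station import manip gives the robot as it stands.
- The arm moves only by the tool servo_tool, never from a script. Its argument "motion" is a list of rows, each a list of 7 numbers: the shift along the tool's x, y, z in mm, then the turn, a rotation vector about the tool's x, y, z in rad, then the opening, from -1 (shut) to 1 (fully open), so that 0 is half open. In form: [[x, y, z, rx, ry, rz, hand], ...]. A call has 1 to 12 rows; each row shifts and turns the pose as measured when the row begins, along the tool's axes as they then stand; what a row does not reach is not made up. A row lasts 1/12 s, in which the tool goes at most 41.7 mm and 7.16 degrees, less where a joint would pass 70% of its speed; a pose out of reach is approached as far as the arm can. A call with a gripper value outside its range is refused whole. The fingers move at their own pace and stop on an object; "grip_force" is the grip in N (left out, the last holds). Time passes only in rows, so rows that do not move let the fingers close. It gives the time, the measured TCP pose, the force and the opening at its end, in the units of the state.
- manip.sense(): the state, without advancing time (a new reading comes with each control period).
- manip.snapshot(name): name is "side" or "top" or "wrist"; returns a dict with "frame" (480x640x3 uint8, red, green, blue), "mtx" (3x3 intrinsics, pixels), "world_from_camera" (4x4, takes a point from camera to world coordinates). Camera axes: x right, y up, looking along -z (the intrinsics and any distortion apply to the point x, -y, -z); pixel columns grow to the right and rows downward; lengths in m; the calibration is good to about 2 mm. The wrist camera is an equidistant fisheye: a pixel r from the principal point sees the ray r / f radians off the axis. A picture is of the moment at which its call begins. There is no depth.
- manip.sign_off(): hands the job in, once; it reports no verdict.
The state is a dict: "t": time; "q": joint angles; "qd": joint speeds; "tau": joint torques, N m; "tcp_pos": TCP position; "tool_rot": TCP orientation; "force": force on the tool from outside, world axes, zero at the start; "ft_torque": the same for the moment, N m; "finger_gap": opening from 0.0 (shut) to 1.0 (fully open).
Only numpy, scipy, OpenCV 4.12 (cv2) and the standard library are available. Lean on these libraries where they do the work, as an engineer would, in place of code of your own. Each camera call takes 0.05 s, during which the arm holds its last target.

## Task

The guitar finish sample is screwed to the underside of the wooden carrier lying in the turnover jig. Slide the bolt fully home over the carrier's edge, then tug the carrier upward by its grip to confirm that the bolt holds it, firmly but without wrenching it. Then turn the cradle right over by its side handle until it rests at its stop, so that the carrier hangs upside down in it with the sample on top; let go, and leave the other things on the bench alone.

Things in the scene. Friction and masses are not known exactly. Their poses are not given: they have to be found in the camera images.
- jig_axis (a point): Middle of the jig's pivot axis, 100 mm above the bench. The jig is fixed: plywood base 300 x 120 x 12 mm, at each end an aluminium post 15 x 50 mm, centred 122 mm from here, its top 12 mm above the axis. Own x: along the level pivot axis, from the bolt end (nearer the robot) to the fixed-lip end; y: level, away from the handle's starting side; z: up.
- cradle (a joint): Turn of the cradle about the pivot axis, rad: 0 level as at the start (a stop), grows as the handle goes up and over, 3.14 fully over (a stop). Stays where left: friction 0.3 N m, about 2.5 N at the handle. Open aluminium frame 210 mm (along the axis) x 140 mm, from 12 mm below to 6 mm above the axis, with ledges under the carrier's long sides.
- handle (a point): Middle of the cradle's handle: round wooden bar, 14 mm in diameter, 142 mm long, parallel to the pivot axis and 125 mm from it, on an arm near each end (118 mm free between them); gap to the frame 48 mm. Starts level on the jig's -y side, goes in a half circle over the top to the +y side. The bar can roll between fingers that keep pointing down. Axes: the cradle's.
- bolt (a joint): Travel of the slide bolt in m: 0 fully drawn back (open), 0.022 fully home. It slides along the jig's +x (towards the carrier) against 1.5 N of friction and stays where it is left. Its tip begins to cover the carrier's edge at about 0.007.
- bolt_knob (a point): On the bolt's upright black knob, 12 mm (along the slide) x 14 mm, 42 mm high; this point is 30 mm above the knob's foot, 18 mm below its top and 37 mm above the pivot axis. The knob stands on a steel bolt plate 6 mm thick, 34 x 30 mm, lying on the bolt end of the cradle; its travel runs from 90 mm to 68 mm from jig_axis on the -x side.
- carrier_grip (a point): Centre of the carrier's wooden grip bar: 70 mm long (along the pivot axis), 14 mm wide, 16 mm high, on two posts at its ends with an opening 28 mm high under it; 40 mm above the pivot axis when seated. z axis: from plate to grip (up at the start, down when turned over). A pull of 10 to 20 N straight up at the middle of the grip for a moment is a good tug.
- carrier: The loose carrier, in the cradle: plywood plate 130 x 100 x 8 mm, 0.18 to 0.31 kg; origin at the centre of the plate's underside, 44 mm below carrier_grip; same axes. A grey V-shaped guitar-body sample, 8 mm thick, is fixed below. Its far edge lies under a fixed lip; its near edge is held only by the bolt when home. Lip and bolt leave 3 mm of upward play.
- flask_c (a point): Bystander: pink drinking flask, upright, 70 mm in diameter, 210 mm tall with its cap; this point is 100 mm above its foot.
- jar_c (a point): Bystander: small glass jar, 60 mm in diameter, 75 mm tall; this point is half-way up.
- tin_c (a point): Bystander: closed steel tin 100 x 70 x 45 mm; this point is its centre.
- mug_c (a point): Bystander: white mug, 76 mm in diameter, 90 mm tall, with a handle; this point is half-way up.

How it is judged:
On the way, in this order (a step that is already met when the one before it is completed fails the run):
1. the bolt is pushed home (at least 16 of its 22 mm) with the cradle still level and the carrier seated (value of joint bolt above 0.016 m and value of joint cradle below 0.15 rad and distance between carrier_grip and jig_axis below 0.054 m), for 0.2 s.
2. with the cradle still level, the carrier is pulled by the fingers against the home bolt with at least 2 N at the bolt (all of step 1 and contact force between carrier and bolt above 2 N and contact force between the fingers and carrier above 1 N), for 0.1 s.
3. the cradle is turned over (value of joint cradle above 2.97 rad), for 0.2 s.
At the end, for the whole second after the job is handed in: The cradle is turned over to within 0.17 rad of its stop, the bolt is still at least 16 mm home, and the carrier hangs upside down in the cradle (within 0.24 rad; its underside's centre within 15 mm of the pivot axis), at rest (value of joint cradle above 2.97 rad and value of joint bolt above 0.016 m and angle between carrier's own z axis and vertical above 2.9 rad and distance between carrier and jig_axis below 0.015 m and linear speed of carrier below 0.02 m/s); the robot touches nothing.
It fails at once if the carrier comes out of the cradle (its underside more than 60 mm from the pivot axis) (distance between carrier and jig_axis above 0.06 m).
It fails at once if the bolt is wrenched (over 40 N between carrier and bolt) (contact force between carrier and bolt above 40 N).
It fails at once if a bystander is moved more than 30 mm (distance of any of flask_c, jar_c, tin_c, mug_c from where it was at the start of the episode above 0.03 m).
It also fails if it takes over 64 s, if anything falls off the work surface, if the arm or the gripper's body presses on something with over 40 N, if the wrist force passes 120 N, or if a joint passes its speed limit or range.

## Working session

There is one attempt and no reset: what is moved stays moved. The work goes in short steps, Python scripts to look and compute and a tool call to move; the robot and the scene stay as the last step left them, time stands still between calls to the robot, and variables do not carry over. Pictures are saved under pics/ and viewed, and the job is handed in when it is done.

Besides the shell and the picture viewer there is one more tool, called as name(argument=value, ...) on one line, values as JSON. servo_tool: Moves the arm, as the interface text tells. Its arguments: {"type":"object","properties":{"motion":{"type":"array"},"grip_force":{"type":"number"}},"required":["motion"]}

```bash
mkdir -p pics; ls; python3 - <<'E'
from station import manip
import cv2,numpy as np
s=manip.sense();print(s)
for n in ["side","top","wrist"]:
    d=manip.snapshot(n);cv2.imwrite(f"pics/{n}0.png",d["frame"][:,:,::-1]);print(n,np.round(d["mtx"],1).tolist(),np.round(d["world_from_camera"],4).tolist(), [k for k in d])
E
```

```text
pics
{'t': 0.0, 'q': array([ 1.03248153e+00,  5.28465483e-01,  1.43394753e+00, -1.25084555e-05,
        1.18142518e+00, -1.78462459e-01]), 'qd': array([-0.00045669,  0.00089548,  0.0013564 ,  0.00100231, -0.00027609,
       -0.00100071]), 'tau': array([-6.53662596e-05, -4.42352307e+01, -1.78027493e+01, -2.83068657e-04,
        8.21722497e-03, -8.34502345e-06]), 'tcp_pos': array([0.21964872, 0.58433227, 0.23031968]), 'tool_rot': array([ 1.78954482e-01,  9.83856714e-01, -1.05345853e-03, -3.88412145e-04]), 'force': array([-0.07004436, -0.82371392,  0.24227925]), 'ft_torque': array([-0.01178631,  0.04537658,  0.01387197]), 'finger_gap': 0.9965980176964344}
side [[500.9, 0.0, 321.9], [0.0, 500.9, 231.6], [0.0, 0.0, 1.0]] [[0.9665, 0.1663, -0.1956, 0.3491], [-0.2567, 0.6135, -0.7468, -0.7791], [-0.0041, 0.772, 0.6356, 0.7902], [0.0, 0.0, 0.0, 1.0]] ['frame', 'mtx', 'world_from_camera']
top [[551.2, 0.0, 323.5], [0.0, 551.2, 238.3], [0.0, 0.0, 1.0]] [[-0.0137, 0.9972, -0.0734, 0.4619], [-0.9999, -0.0138, -0.0005, 0.017], [-0.0015, 0.0734, 0.9973, 1.4816], [0.0, 0.0, 0.0, 1.0]] ['frame', 'mtx', 'world_from_camera']
wrist [[371.6, 0.0, 317.9], [0.0, 371.6, 235.9], [0.0, 0.0, 1.0]] [[0.3521, -0.9014, -0.2521, 0.1552], [0.936, 0.3384, 0.0972, 0.6089], [-0.0023, -0.2702, 0.9628, 0.3737], [0.0, 0.0, 0.0, 1.0]] ['frame', 'mtx', 'world_from_camera']
```

View pics/side0.png

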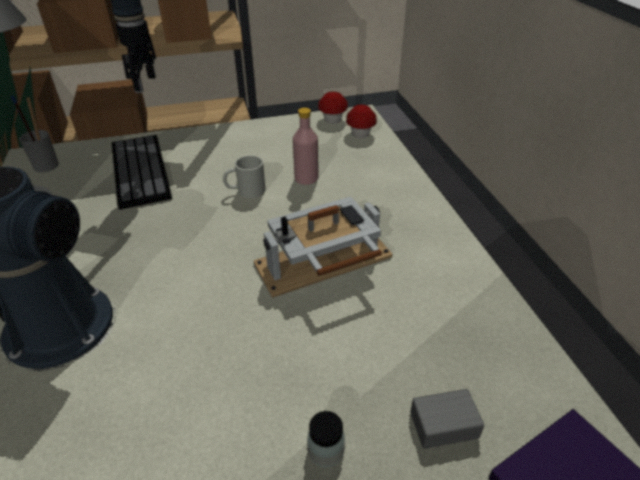

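View pics/top0.png

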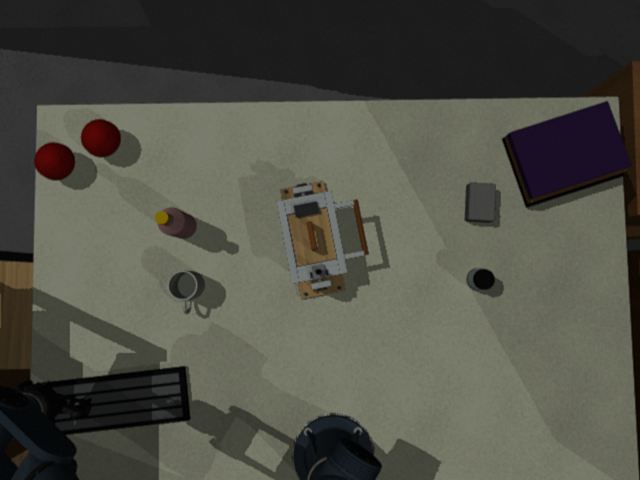

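View pics/wrist0.png

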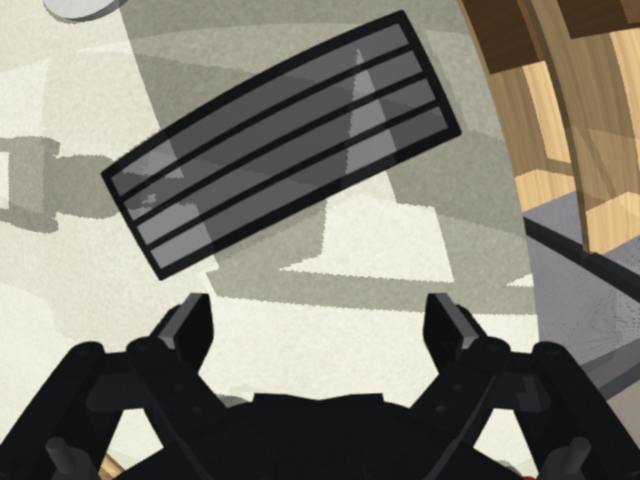

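The side view shows the jig at about (322,240) and its handle at (348,261). The flask is at (306,155), the mug at (250,177), the jar at (325,435) and the tin at (447,417). In the top view the jig is at (313,238) with the handle bar at (361,228). The wrist view shows only the rack. I'll enlarge the jig.

```bash
python3 - <<'E'
import cv2,numpy as np
a=cv2.imread("pics/side0.png")[190:310,240:400];b=cv2.imread("pics/top0.png")[170:310,250:410]
cv2.imwrite("pics/side0z.png",cv2.resize(a,None,fx=5,fy=5,interpolation=cv2.INTER_CUBIC))
cv2.imwrite("pics/top0z.png",cv2.resize(b,None,fx=4,fy=4,interpolation=cv2.INTER_CUBIC))
E
```

```text
(no output)
```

View pics/side0z.png

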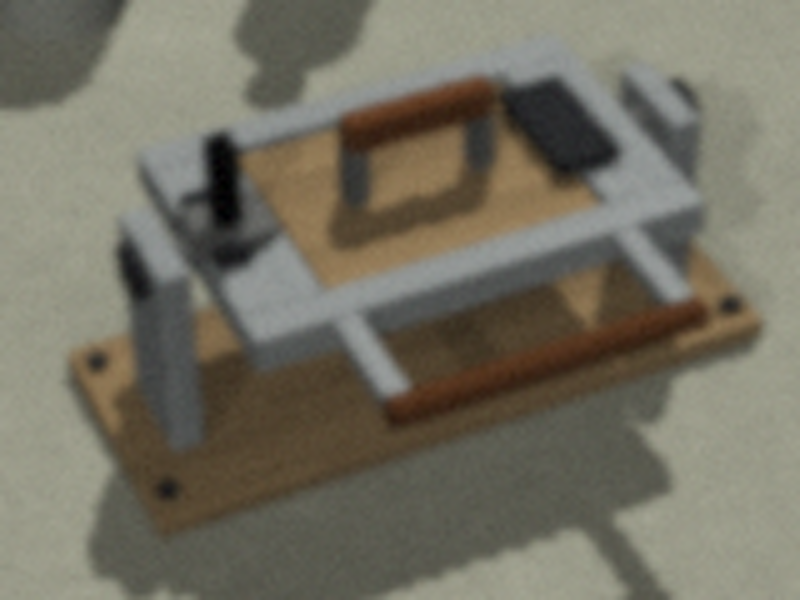

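View pics/top0z.png

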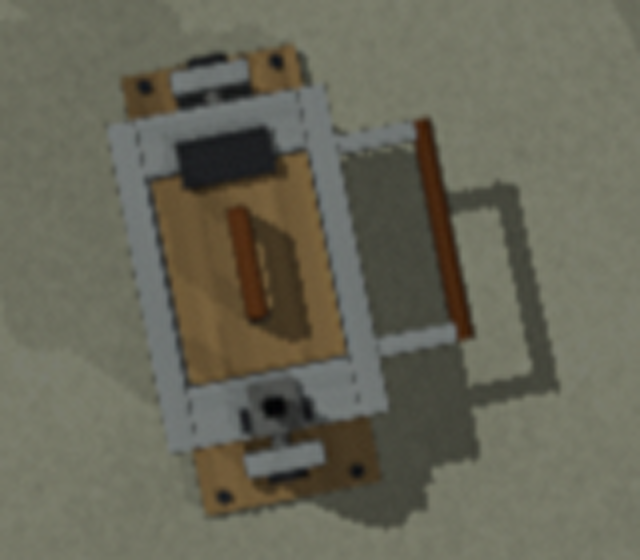

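```bash
cat > h.py <<'E'
import cv2,numpy as np
from station import manip
def ray(d,u,v):
    K=d["mtx"];T=d["world_from_camera"]
    r=np.array([(u-K[0,2])/K[0,0],-(v-K[1,2])/K[1,1],-1.]);r=T[:3,:3]@r
    return T[:3,3],r/np.linalg.norm(r)
def wray(d,u,v):
    K=d["mtx"];T=d["world_from_camera"]
    x=(u-K[0,2]);y=(v-K[1,2]);r=np.hypot(x,y);th=r/K[0,0]
    k=np.sin(th)/max(r,1e-9);p=np.array([x*k,-y*k,-np.cos(th)])
    return T[:3,3],T[:3,:3]@p
def tri(*rs):
    A=np.zeros((3,3));b=np.zeros(3)
    for o,r in rs:
        P=np.eye(3)-np.outer(r,r);A+=P;b+=P@o
    x=np.linalg.solve(A,b);return x,[np.linalg.norm((np.eye(3)-np.outer(r,r))@(x-o)) for o,r in rs]
def plane(o,r,z): return o+r*(z-o[2])/r[2]
def tofrom(m):
    pass
E
python3 - <<'E'
from h import *
res={}
D={}
for n,roi in [("side",(240,190,400,310)),("top",(250,170,410,310))]:
    d=manip.snapshot(n);D[n]=d;f=cv2.GaussianBlur(d["frame"],(3,3),0)
    hsv=cv2.cvtColor(f,cv2.COLOR_RGB2HSV).astype(int);
    m=((hsv[...,0]<12)&(hsv[...,1]>130)&(hsv[...,2]>40)).astype(np.uint8)
    M=np.zeros_like(m);x0,y0,x1,y1=roi;M[y0:y1,x0:x1]=m[y0:y1,x0:x1]
    k,l,st,c=cv2.connectedComponentsWithStats(M)
    for i in range(1,k):
        if st[i,4]<15: continue
        ys,xs=np.nonzero(l==i);p=np.c_[xs,ys].astype(float);mu=p.mean(0);w,V=np.linalg.eigh(np.cov((p-mu).T));t=(p-mu)@V[:,1]
        a=mu+V[:,1]*t.min();b=mu+V[:,1]*t.max();print(n,st[i].tolist(),mu.round(1),a.round(1),b.round(1),np.sqrt(w))
    mb=(hsv[...,2]<28).astype(np.uint8)
    M=np.zeros_like(m);M[y0:y1,x0:x1]=mb[y0:y1,x0:x1]
    k,l,st,c=cv2.connectedComponentsWithStats(M)
    for i in range(1,k):
        if st[i,4]>=8: print(n,"dark",st[i].tolist(),c[i].round(1))
E
```

```text
side dark [282, 219, 5, 16, 64] [284.2 226.5]
top dark [316, 270, 5, 4, 18] [318.2 271.5]
```

```bash
python3 - <<'E'
from h import *
s=cv2.imread("pics/side0.png")[...,::-1];t=cv2.imread("pics/top0.png")[...,::-1]
hs=cv2.cvtColor(s,cv2.COLOR_RGB2HSV);ht=cv2.cvtColor(t,cv2.COLOR_RGB2HSV)
for p in [(323,213),(330,211),(350,262),(300,240)]: print(s[p[1],p[0]],hs[p[1],p[0]])
for p in [(312,236),(361,228),(300,230)]: print(t[p[1],p[0]],ht[p[1],p[0]])
E
```

```text
[59 37 21] [ 13 164  59]
[53 33 14] [ 15 188  53]
[71 46 28] [ 13 154  71]
[129 114  94] [ 17  69 129]
[80 44 18] [ 13 198  80]
[65 35 14] [ 12 200  65]
[103  82  52] [ 18 126 103]
```

```bash
python3 - <<'E'
from h import *
res={};D={}
for n,roi in [("side",(240,190,400,310)),("top",(250,170,410,310))]:
    d=manip.snapshot(n);D[n]=d;f=cv2.GaussianBlur(d["frame"],(3,3),0)
    hsv=cv2.cvtColor(f,cv2.COLOR_RGB2HSV).astype(int);
    m=((hsv[...,0]<15.5)&(hsv[...,1]>135)&(hsv[...,2]>40)).astype(np.uint8)
    M=np.zeros_like(m);x0,y0,x1,y1=roi;M[y0:y1,x0:x1]=m[y0:y1,x0:x1]
    k,l,st,c=cv2.connectedComponentsWithStats(M)
    for i in range(1,k):
        if st[i,4]<25: continue
        ys,xs=np.nonzero(l==i);p=np.c_[xs,ys].astype(float);mu=p.mean(0);w,V=np.linalg.eigh(np.cov((p-mu).T));t=(p-mu)@V[:,1]
        a=mu+V[:,1]*t.min();b=mu+V[:,1]*t.max();
        print(n,st[i].tolist(),mu.round(1),a.round(1),b.round(1),np.sqrt(w).round(1))
        res.setdefault(n,[]).append((mu,a,b))
E
```

```text
side [309, 207, 29, 13, 178] [323.  212.9] [337.2 208.7] [309. 217.] [1.8 8.4]
side [318, 251, 63, 24, 395] [348. 262.] [379.8 251.5] [317.4 272.2] [ 1.8 17.9]
top [354, 200, 14, 54, 204] [360.1 227.1] [354.6 200.1] [365.3 253.1] [ 1.1 14.8]
top [307, 222, 10, 28, 158] [311.5 235.7] [308.8 221.8] [314.  249.2] [1.6 8.1]
```

```bash
python3 - <<'E'
from h import *
S=manip.snapshot("side");T=manip.snapshot("top")
def t(a,b):
    x,e=tri(ray(S,*a),ray(T,*b));print(x.round(4),np.round(e,4));return x
g=t((323,212.9),(311.5,235.7))
ga=t((336.7,208.8),(308.8,222.2));gb=t((309.5,216.9),(314,248.8))
h=t((348,262),(360.1,227.1));ha=t((379.4,251.5),(354.6,200.5));hb=t((317.8,272.1),(365.3,252.8))
print("grip yaw",np.degrees(np.arctan2(*(ga-gb)[[1,0]])),"handle yaw",np.degrees(np.arctan2(*(ha-hb)[[1,0]])),np.linalg.norm(ga-gb),np.linalg.norm(ha-hb))
# knob top: top view dark centre, side top of dark
k=t((284,218),(318.2,271.5))
# bystanders feet via top
for n,p,z in [("flask cap",(162,217),.21),("mug",(184,287),.09),("jar",(484,279),.075),("tin",(481,202),.045)]: print(n,plane(*ray(T,*p),z).round(3))
y=np.arctan2(*(ha-hb)[[1,0]]);u=np.array([np.cos(y),np.sin(y),0]);v=np.array([-u[1],u[0],0])
print("h-g along v,u",(h-g)@v,(h-g)@u,"k-g",(k-g)@u,(k-g)@v)
E
```

```text
[0.5677 0.0467 0.1388] [0.0003 0.0003]
[0.6005 0.053  0.1388] [0.0001 0.0001]
[0.536  0.0409 0.1386] [0.0008 0.0008]
[ 0.5892 -0.0747  0.0993] [0.0014 0.0014]
[ 0.6586 -0.0625  0.1007] [0.0006 0.0006]
[ 0.5237 -0.0865  0.0987] [0.002 0.002]
grip yaw 10.606164561322052 handle yaw 10.113226587225261 0.06562531349634448 0.1370760106843784
[0.4801 0.0313 0.1544] [0.0004 0.0004]
flask cap [0.61  0.392 0.21 ]
mug [0.446 0.37  0.09 ]
jar [ 0.456 -0.389  0.075]
tin [ 0.657 -0.397  0.045]
h-g along v,u -0.12326518416001304 -0.00017875958799761353 k-g -0.08897308069834424 0.0002192968893291593
```

servo_tool(motion=[[-26, -27, -2, 0, 0, 0, -1], [-26, -27, -2, 0, 0, 0, -1], [-26, -27, -2, 0, 0, 0, -1], [-26, -27, -2, 0, 0, 0, -1], [-26, -27, -2, 0, 0, 0, -1], [-26, -27, -2, 0, 0, 0, -1], [-26, -27, -2, 0, 0, 0, -1], [-26, -27, -2, 0, 0, 0, -1], [-26, -27, -2, 0, 0, 0, -1], [-26, -27, -2, 0, 0, 0, -1], [-26, -27, -2, 0, 0, 0, -1], [-26, -27, -2, 0, 0, 0, -1]])

```text
t: 1.45
tcp_pos: [0.4045, 0.1639, 0.2556]
tool_rot: [0.171, 0.985, 0.005, 0.003]
force: [0.7, 0.3, -0.3]
finger_gap: 0.001
```

```bash
cat >> h.py <<'E'
from scipy.spatial.transform import Rotation as R
YAW=np.radians(10.25);AX=np.array([.5675,.0467,.1]);U=np.array([np.cos(YAW),np.sin(YAW),0]);V=np.array([-U[1],U[0],0]);W=np.array([0,0,1.])
def want(j=None):
    """print TCP in jig axes (mm), and for a target j (jig mm) the shift in tool mm and turn to the nominal tool pose"""
    s=manip.sense();r=R.from_quat(s["tool_rot"]);p=s["tcp_pos"]-AX
    print("t",round(s["t"],2),"jig mm",np.round([p@U*1e3,p@V*1e3,p[2]*1e3],1),"F",np.round([s["force"]@U,s["force"]@V,s["force"][2]],1),"gap",round(s["finger_gap"],3),"q6",round(s["q"][5],2))
    N=R.from_matrix(np.c_[-U,V,-W])
    print("  turn",(r.inv()*N).as_rotvec().round(3))
    if j is not None:
        d=U*j[0]+V*j[1]+W*j[2]-p*1e3;print("  shift tool now",r.inv().apply(d).round(1),"after turn",N.inv().apply(d).round(1))
E
python3 -c "
from h import *
want([-116,0,60])"
```

```text
t 1.45 jig mm [-139.6  144.4  155.6] F [ 0.7  0.2 -0.3] gap 0.001 q6 -1.11
  turn [ 0.009  0.007 -0.523]
  shift tool now [ -92.1 -114.3   94.8] after turn [ -23.6 -144.4   95.6]
```

servo_tool(motion=[[0, 0, 0, 0.002, 0.001, -0.09, -1], [0, 0, 0, 0.002, 0.001, -0.09, -1], [0, 0, 0, 0.002, 0.001, -0.09, -1], [0, 0, 0, 0.002, 0.001, -0.09, -1], [0, 0, 0, 0, 0, -0.09, -1], [0, 0, 0, 0, 0, -0.08, -1], [-6, -30, 6, 0, 0, 0, -1], [-6, -30, 6, 0, 0, 0, -1], [-6, -30, 6, 0, 0, 0, -1], [-5, -30, 6, 0, 0, 0, -1], [0, -24, 6, 0, 0, 0, -1], [0, 0, 0, 0, 0, 0, -1]])

```text
t: 2.45
tcp_pos: [0.4663, 0.0128, 0.2298]
tool_rot: [-0.101, 0.995, -0.001, 0.01]
force: [-0.1, 0.9, -1.0]
finger_gap: 0.003
```

```bash
python3 -c "
from h import *
want([-116,0,26])
d=manip.snapshot('wrist');cv2.imwrite('pics/w1.png',d['frame'][...,::-1])"
```

```text
t 2.45 jig mm [-105.6  -15.4  129.8] F [ 0.1  0.9 -1. ] gap 0.003 q6 -1.99
  turn [-0.005  0.019  0.023]
  shift tool now [ 12.1  16.1 103.5] after turn [ 10.4  15.4 103.8]
```

View pics/w1.png

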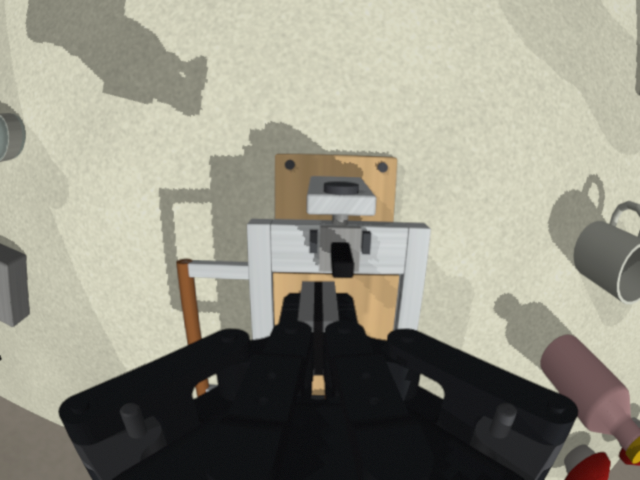

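The wrist view shows the knob with its top near (343,271), the plate at (340,238), the post at (341,195) and the shut fingers at (318,295). I'll check the knob against the earlier estimate.

```bash
python3 -c "
from h import *
d=manip.snapshot('wrist');f=d['frame'];
for c,z in [((343,270),.155),((341,187),.112),((276,155),.012),((396,157),.012),((248,222),.106),((430,226),.106),((290,165),.012),((382,167),.012)]:
    x=plane(*wray(d,*c),z)-AX; print(c,(x@U*1e3).round(1),(x@V*1e3).round(1))
T=manip.snapshot('top');S=manip.snapshot('side')
for pz in [(343,270)]:
    print(tri(wray(d,*pz),ray(S,284,218),ray(T,318.2,271.5)))
"
```

```text
(343, 270) -90.0 2.2
(341, 187) -135.6 1.5
(276, 155) -149.7 -56.1
(396, 157) -151.3 60.9
(248, 222) -106.8 -66.6
(430, 226) -107.2 71.5
(290, 165) -140.0 -42.3
(382, 167) -140.7 47.4
(array([0.47983782, 0.03218732, 0.15349517]), [np.float64(0.0010876194628331832), np.float64(0.0008366758569224461), np.float64(0.0008619041910886583)])
```

servo_tool(motion=[[0, 0, 0, -0.005, 0.019, 0.023, -1], [6, 9, 10, 0, 0, 0, -1], [6, 8, 25, 0, 0, 0, -1], [0, 0, 30, 0, 0, 0, -1], [0, 0, 20, 0, 0, 0, -1], [0, 0, 10, 0, 0, 0, -1], [0, 0, 0, 0, 0, 0, -1]])

```text
t: 3.23
tcp_pos: [0.4491, 0.0418, 0.1374]
tool_rot: [-0.098, 0.995, 0.001, 0.005]
force: [-1.0, 0.1, -0.1]
finger_gap: 0.004
```

```bash
python3 -c "
from h import *
want([-83,1.5,27])
d=manip.snapshot('wrist');cv2.imwrite('pics/w2.png',d['frame'][...,::-1])"
```

```text
t 3.23 jig mm [-117.4   16.2   37.4] F [-1.   0.3 -0.1] gap 0.004 q6 -1.93
  turn [0.001 0.01  0.017]
  shift tool now [-34.  -15.3  10.7] after turn [-34.4 -14.7  10.4]
```

View pics/w2.png

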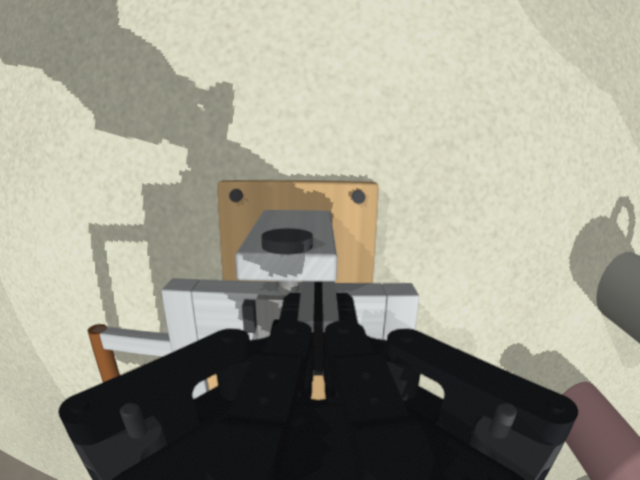

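The fingers show at (318,300), about 15 mm off to the +v side, because the arm was still settling at the last reading. I'll correct that now.

servo_tool(motion=[[0, -8, 5, 0, 0.01, 0.017, -1], [0, -7, 4, 0, 0, 0, -1], [0, 0, 0, 0, 0, 0, -1], [0, 0, 0, 0, 0, 0, -1]])

```text
t: 3.62
tcp_pos: [0.4545, 0.0271, 0.1313]
tool_rot: [-0.09, 0.996, -0.001, 0.003]
force: [-0.1, 0.0, -0.6]
finger_gap: 0.005
```

```bash
python3 -c "
from h import *
want([-83,1.5,27])"
```

```text
t 3.62 jig mm [-114.7    0.8   31.3] F [-0.1  0.  -0.6] gap 0.005 q6 -1.94
  turn [-0.002  0.005  0.002]
  shift tool now [-31.6   0.6   4.5] after turn [-31.7   0.7   4.3]
```

Aligned. Now I'll push along +u.

servo_tool(motion=[[-4, 0, 3, 0, 0, 0, -1], [-4, 0, 2, 0, 0, 0, -1], [-4, 0, 0, 0, 0, 0, -1], [-4, 0, 0, 0, 0, 0, -1], [-4, 0, 0, 0, 0, 0, -1], [-4, 0, 0, 0, 0, 0, -1]])

```text
t: 4.12
tcp_pos: [0.4788, 0.0308, 0.1271]
tool_rot: [-0.09, 0.996, -0.001, 0.002]
force: [-2.3, -1.0, 0.1]
finger_gap: 0.003
```

```bash
python3 -c "
from h import *
want([-83,1.5,27])"
```

```text
t 4.12 jig mm [-90.1   0.2  27.1] F [-2.5 -0.6  0.1] gap 0.003 q6 -1.92
  turn [-0.002  0.003  0.001]
  shift tool now [-7.1  1.3  0.1] after turn [-7.1  1.3  0.1]
```

servo_tool(motion=[[-3, 0, 0, 0, 0, 0, -1], [-3, 0, 0, 0, 0, 0, -1], [-3, 0, 0, 0, 0, 0, -1], [-2, 0, 0, 0, 0, 0, -1]])

```text
t: 4.45
tcp_pos: [0.4834, 0.0325, 0.1265]
tool_rot: [-0.092, 0.996, -0.001, -0.007]
force: [-4.5, -3.2, 3.0]
finger_gap: 0.002
```

```bash
python3 -c "
from h import *
want([-83,1.5,27])"
```

```text
t 4.45 jig mm [-85.2   1.   26.5] F [-4.9 -2.3  3. ] gap 0.002 q6 -1.91
  turn [-0.001 -0.015  0.005]
  shift tool now [-2.2  0.5 -0.5] after turn [-2.2  0.5 -0.5]
```

servo_tool(motion=[[-4, 0, 0, 0, 0, 0, -1], [-4, 0, 0, 0, 0, 0, -1], [-4, 0, 0, 0, 0, 0, -1]])

```text
t: 4.7
tcp_pos: [0.4827, 0.0335, 0.1255]
tool_rot: [-0.094, 0.995, -0.001, -0.022]
force: [-8.7, -5.9, 5.5]
finger_gap: 0.001
```

```bash
python3 -c "
from h import *
want([-83,1.5,27])"
```

```text
t 4.7 jig mm [-85.8   2.1  25.5] F [-9.6 -4.3  5.5] gap 0.001 q6 -1.9
  turn [ 0.002 -0.044  0.009]
  shift tool now [-2.7 -0.6 -1.6] after turn [-2.8 -0.6 -1.5]
```

servo_tool(motion=[[6, 0, 0, 0, -0.02, 0, -1], [4, 0, 0, 0, -0.02, 0, -1], [0, 0, -30, 0, 0, 0, -1], [0, 0, -30, 0, 0, 0, -1], [0, 0, -30, 0, 0, 0, 0.4], [-30, 0, 0, 0, 0, 0, 0.4], [-30, 0, 0, 0, 0, 0, 0.4], [-27, 0, 0, 0, 0, 0, 0.4], [0, 0, 0, 0, 0, 0, 0.4], [0, 0, 0, 0, 0, 0, 0.4]])

```text
t: 5.53
tcp_pos: [0.5656, 0.0503, 0.2218]
tool_rot: [-0.093, 0.996, 0.002, 0.004]
force: [-1.1, -0.6, -0.5]
finger_gap: 0.702
```

```bash
python3 -c "
from h import *
want([0,0,21])
d=manip.snapshot('wrist');cv2.imwrite('pics/w3.png',d['frame'][...,::-1])
d=manip.snapshot('side');cv2.imwrite('pics/s3.png',cv2.resize(d['frame'][150:310,220:420,::-1],None,fx=3.5,fy=3.5))"
```

```text
t 5.53 jig mm [ -1.2   3.9 121.8] F [-1.2 -0.3 -0.5] gap 0.702 q6 -1.87
  turn [0.003 0.008 0.008]
  shift tool now [ -0.4  -4.2 100.8] after turn [ -1.2  -3.9 100.8]
```

View pics/w3.png

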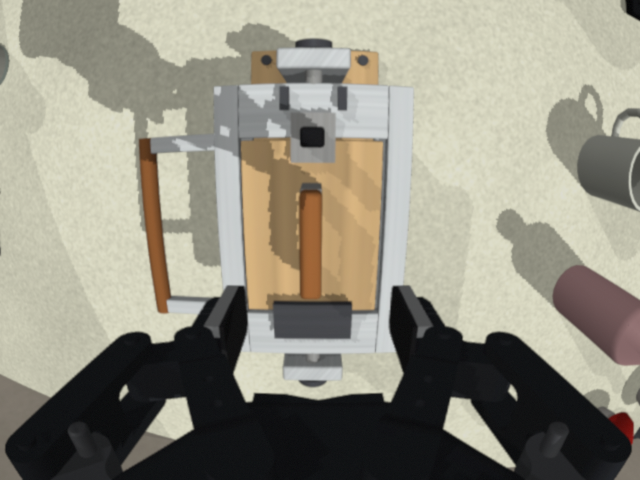

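View pics/s3.png

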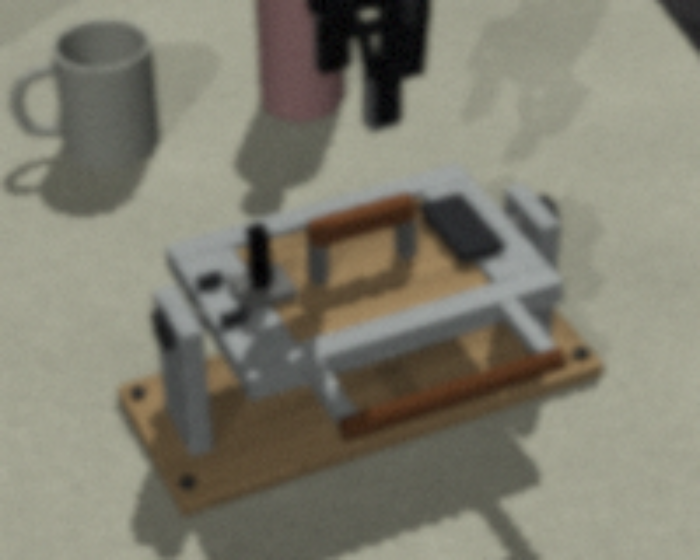

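The bolt is home: in the wrist view the plate at (313,137) overlaps the carrier edge, and the knob has moved clear of its guides. The grip bar spans (311,192) to (311,297), the handle spans (147,140) to (162,312), and the carrier is seated. I'll cross-check positions with rays.

```bash
python3 -c "
from h import *
d=manip.snapshot('wrist')
for c,z in [((311,191),.148),((311,298),.148),((147,140),.1),((163,311),.1),((312,134),.155)]:
    x=plane(*wray(d,*c),z)-AX; print(c,(x@U*1e3).round(1),(x@V*1e3).round(1))
"
```

```text
(311, 191) -37.4 -0.2
(311, 298) 31.7 -0.1
(147, 140) -70.5 -125.1
(163, 311) 71.2 -126.9
(312, 134) -70.9 0.3
```

servo_tool(motion=[[0, -2, 25, 0.003, 0.008, 0.008, 0.2], [0, -2, 30, 0, 0, 0, 0.2], [0, 0, 25, 0, 0, 0, 0.1], [0, 0, 12, 0, 0, 0, 0], [0, 0, 4, 0, 0, 0, 0], [0, 0, 0, 0, 0, 0, 0], [0, 0, 0, 0, 0, 0, 0]])

```text
t: 6.27
tcp_pos: [0.5587, 0.0455, 0.1232]
tool_rot: [-0.088, 0.996, 0.0, -0.003]
force: [0.1, 0.1, 0.2]
finger_gap: 0.498
```

```bash
python3 -c "
from h import *
want([-1,0,21])"
```

```text
t 6.27 jig mm [-8.9  0.4 23.2] F [0.1 0.1 0.2] gap 0.498 q6 -1.86
  turn [ 0.001 -0.006 -0.003]
  shift tool now [-7.9 -0.4  2.2] after turn [-7.9 -0.4  2.2]
```

servo_tool(motion=[[-7, 0, 2, 0, -0.006, 0, 0], [0, 0, 0, 0, 0, 0, -0.5], [0, 0, 0, 0, 0, 0, -1], [0, 0, 0, 0, 0, 0, -1], [0, 0, 0, 0, 0, 0, -1], [0, 0, 0, 0, 0, 0, -1], [0, 0, 0, 0, 0, 0, -1]], grip_force=50)

```text
t: 6.85
tcp_pos: [0.568, 0.0468, 0.1249]
tool_rot: [-0.088, 0.996, 0.0, 0.004]
force: [0.5, 0.9, -3.0]
finger_gap: 0.153
```

```bash
python3 -c "
from h import *
want([-1,0,21])
d=manip.snapshot('side');cv2.imwrite('pics/s4.png',cv2.resize(d['frame'][150:310,220:420,::-1],None,fx=3.5,fy=3.5))"
```

```text
t 6.85 jig mm [ 0.5 -0.  24.9] F [ 0.6  0.8 -3. ] gap 0.153 q6 -1.86
  turn [-0.     0.007 -0.003]
  shift tool now [1.5 0.  3.9] after turn [1.5 0.  3.9]
```

View pics/s4.png

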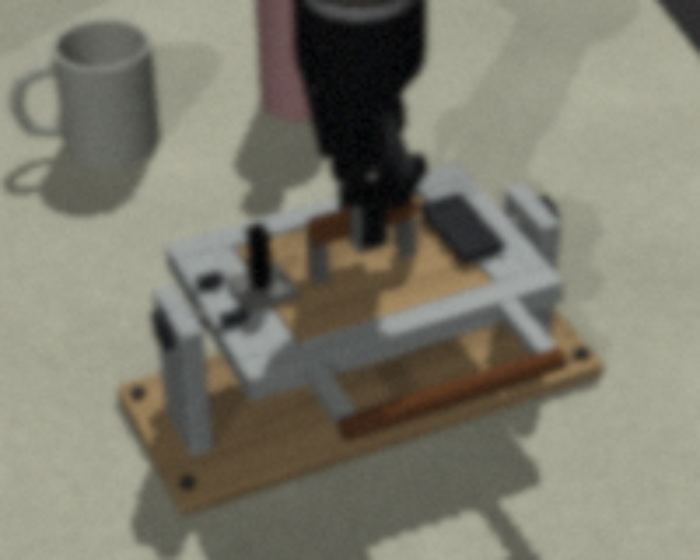

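The fingers hold the middle of the grip at about (370,220) and it is still seated (gap 13 mm). I'll pull up gently in small steps.

servo_tool(motion=[[0, 0, -1.5, 0, 0, 0, -1], [0, 0, -1.5, 0, 0, 0, -1]])

```text
t: 7.07
tcp_pos: [0.5673, 0.0468, 0.1272]
tool_rot: [-0.088, 0.996, 0.0, 0.003]
force: [4.4, -0.5, -18.3]
finger_gap: 0.152
```

```bash
python3 -c "
from h import *
want()"
```

```text
t 7.07 jig mm [-0.2  0.2 27.2] F [  4.3  -1.3 -18.3] gap 0.152 q6 -1.86
  turn [ 0.     0.006 -0.003]
```

servo_tool(motion=[[0, 0, -0.3, 0, 0, 0, -1], [0, 0, -0.3, 0, 0, 0, -1]])

```text
t: 7.23
tcp_pos: [0.5673, 0.0468, 0.1272]
tool_rot: [-0.088, 0.996, 0.0, 0.003]
force: [0.4, 1.2, -5.8]
finger_gap: 0.152
```

```bash
python3 -c "
from h import *
want()
d=manip.snapshot('side');cv2.imwrite('pics/s5.png',cv2.resize(d['frame'][150:310,220:420,::-1],None,fx=3.5,fy=3.5))
want()"
```

```text
t 7.23 jig mm [-0.2  0.2 27.2] F [ 0.6  1.1 -5.8] gap 0.152 q6 -1.86
  turn [ 0.     0.006 -0.003]
t 7.28 jig mm [-0.2  0.2 27.2] F [ 2.1 -0.2 -5.4] gap 0.154 q6 -1.86
  turn [ 0.     0.006 -0.003]
```

View pics/s5.png

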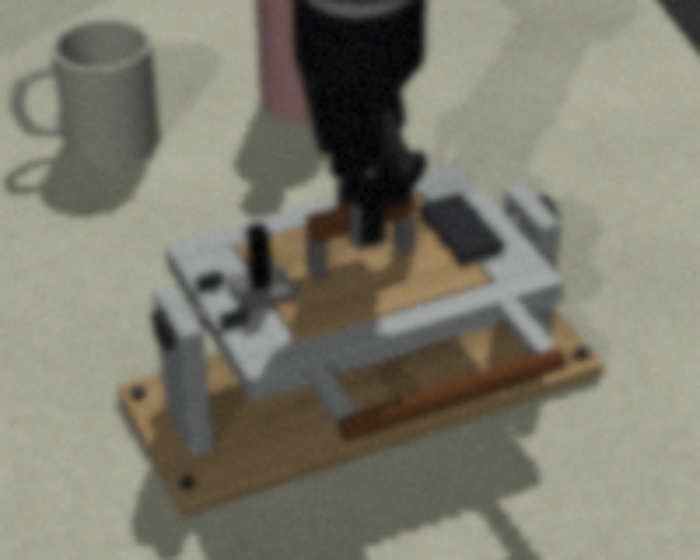

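The carrier is lifted against the stop and held there, but the pull faded to about 6 N as the target was reset. I'll repeat with a steadier pull so it lasts.

servo_tool(motion=[[0, 0, -1, 0, 0, 0, -1], [0, 0, -1, 0, 0, 0, -1], [0, 0, -1, 0, 0, 0, -1]])

```text
t: 7.53
tcp_pos: [0.5672, 0.0468, 0.1272]
tool_rot: [-0.088, 0.996, 0.001, 0.002]
force: [3.7, -0.3, -16.1]
finger_gap: 0.151
```

```bash
python3 -c "
from h import *
want()"
```

```text
t 7.53 jig mm [-0.2  0.2 27.2] F [  3.6  -1.  -16.1] gap 0.151 q6 -1.86
  turn [ 0.001  0.005 -0.003]
```

The carrier doesn't move under 16 N, so the bolt holds. I'll pull a moment longer, then lower, release and rise.

servo_tool(motion=[[0, 0, -1, 0, 0, 0, -1], [0, 0, -1, 0, 0, 0, -1], [0, 0, -1, 0, 0, 0, -1], [0, 0, 1.5, 0, 0, 0, -1], [0, 0, 1, 0, 0, 0, -1], [0, 0, 0, 0, 0, 0, -0.4], [0, 0, 0, 0, 0, 0, 0], [0, 0, 0, 0, 0, 0, 0], [0, 0, -25, 0, 0, 0, 0], [0, 0, -35, 0, 0, 0, 0], [0, 0, -20, 0, 0, 0, 0], [0, 0, 0, 0, 0, 0, 0]])

```text
t: 8.53
tcp_pos: [0.5671, 0.0467, 0.2163]
tool_rot: [-0.088, 0.996, 0.0, 0.003]
force: [-0.8, -0.2, 0.8]
finger_gap: 0.503
```

```bash
python3 -c "
from h import *
want([0,-125,-19])
d=manip.snapshot('wrist');cv2.imwrite('pics/w6.png',d['frame'][...,::-1])"
```

```text
t 8.53 jig mm [ -0.4   0.  116.3] F [-0.9 -0.1  0.8] gap 0.503 q6 -1.86
  turn [-0.     0.006 -0.003]
  shift tool now [   0.  -125.   135.3] after turn [  -0.4 -125.   135.3]
```

View pics/w6.png

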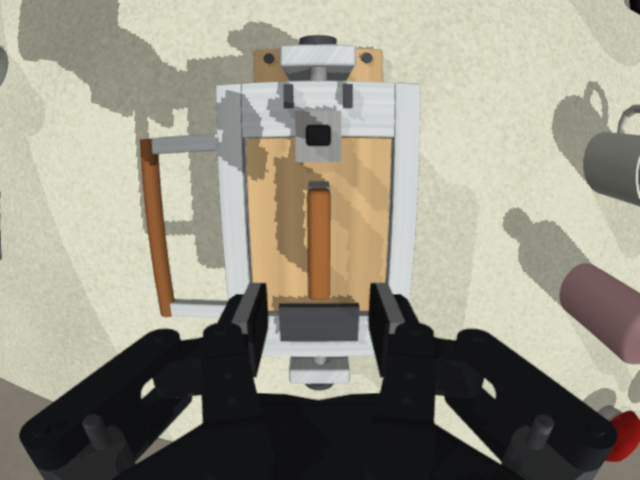

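The carrier is seated, the bolt plate at (318,135) is home, and the handle runs (148,140) to (165,315). Moving to the handle.

servo_tool(motion=[[0, -30, 0, 0, 0.006, 0, 0], [0, -30, 0, 0, 0, 0, -0.1], [0, -35, 0, 0, 0, 0, -0.1], [0, -28, 10, 0, 0, 0, -0.1], [0, 0, 30, 0, 0, 0, -0.1], [0, 0, 30, 0, 0, 0, -0.1], [0, 0, 10, 0, 0, 0, -0.1], [0, 0, 0, 0, 0, 0, -0.1], [0, 0, 0, 0, 0, 0, -0.1]])

```text
t: 9.33
tcp_pos: [0.5863, -0.0786, 0.1292]
tool_rot: [-0.089, 0.996, 0.001, -0.002]
force: [0.6, -1.1, 0.4]
finger_gap: 0.449
```

```bash
python3 -c "
from h import *
want([0,-125,-19])"
```

```text
t 9.33 jig mm [  -3.8 -126.7   29.2] F [ 0.4 -1.2  0.4] gap 0.449 q6 -2.07
  turn [ 0.001 -0.003 -0.001]
  shift tool now [-4.   1.6 48.2] after turn [-3.8  1.7 48.2]
```

servo_tool(motion=[[-2, 1, 16, 0, 0, 0, -0.1], [0, 0, 20, 0, 0, 0, -0.1], [0, 0, 10, 0, 0, 0, -0.1], [0, 0, 0, 0, 0, 0, -0.1], [0, 0, 0, 0, 0, 0, -0.1]])

```text
t: 9.75
tcp_pos: [0.5912, -0.0756, 0.0872]
tool_rot: [-0.091, 0.996, -0.001, 0.002]
force: [0.7, 0.1, 0.2]
finger_gap: 0.452
```

```bash
python3 -c "
from h import *
want([0,-125,-19])
d=manip.snapshot('side');cv2.imwrite('pics/s7.png',cv2.resize(d['frame'][150:310,220:420,::-1],None,fx=3.5,fy=3.5))"
```

```text
t 9.75 jig mm [   1.6 -124.6  -12.8] F [ 0.8 -0.   0.2] gap 0.452 q6 -2.07
  turn [-0.002  0.004  0.003]
  shift tool now [ 1.6 -0.4  6.2] after turn [ 1.6 -0.4  6.2]
```

View pics/s7.png

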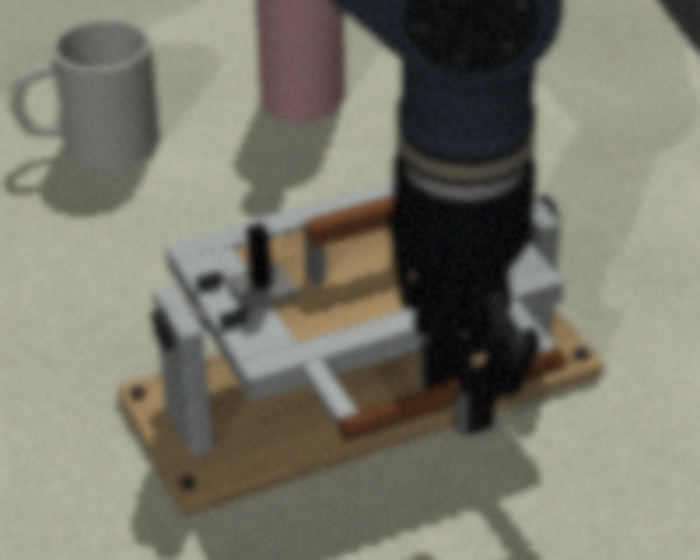

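The outer finger at (472,410) is in front of the bar and the bar lies between the fingers. I'll go 5 mm lower and grip lightly, so the bar can roll.

servo_tool(motion=[[0, 0, 5, 0, 0, 0, -0.1], [0, 0, 0, 0, 0, 0, -1], [0, 0, 0, 0, 0, 0, -1], [0, 0, 0, 0, 0, 0, -1], [0, 0, 0, 0, 0, 0, -1], [0, 0, 0, 0, 0, 0, -1]], grip_force=30)

```text
t: 10.3
tcp_pos: [0.5932, -0.0755, 0.0855]
tool_rot: [-0.091, 0.996, -0.002, 0.005]
force: [0.8, -0.3, -0.8]
finger_gap: 0.149
```

```bash
python3 -c "
from h import *
want([0,-125,-19])"
```

```text
t 10.3 jig mm [   3.5 -124.8  -14.5] F [ 0.7 -0.4 -0.8] gap 0.149 q6 -2.07
  turn [-0.005  0.01   0.004]
  shift tool now [ 3.6 -0.1  4.5] after turn [ 3.5 -0.2  4.5]
```

servo_tool(motion=[[0, 0.5, -10.9, 0, 0, 0, -1], [0, 1.4, -10.8, 0, 0, 0, -1], [0, 2.4, -10.6, 0, 0, 0, -1], [0, 3.3, -10.4, 0, 0, 0, -1], [0, 4.2, -10, 0, 0, 0, -1], [0, 5, -9.7, 0, 0, 0, -1]])

```text
t: 10.8
tcp_pos: [0.5902, -0.059, 0.1514]
tool_rot: [-0.091, 0.996, -0.003, 0.006]
force: [2.6, 1.8, -6.2]
finger_gap: 0.154
```

```bash
cat >> h.py <<'E'
def arc(off=-14.5,rad=125,step=6,n=12):
    s=manip.sense();p=(s["tcp_pos"]-AX)*1e3;v=p@V;z=p[2]-off
    f=np.arctan2(z,-v);print("phi deg",np.degrees(f).round(1),"r",np.hypot(v,z).round(1))
    r=R.from_quat(s["tool_rot"])
    a=f+np.radians(step)*np.arange(n+1);P=np.c_[-rad*np.cos(a),rad*np.sin(a)]
    d=np.diff(P,axis=0);print(np.c_[d[:,0],-d[:,1]].round(1).tolist())
E
python3 -c "
from h import *
want();arc()"
```

```text
t 10.8 jig mm [   3.5 -108.    51.4] F [ 2.9  1.3 -6.2] gap 0.154 q6 -2.04
  turn [-0.006  0.011  0.003]
phi deg 31.4 r 126.6
[[7.4, -10.8], [8.5, -10.0], [9.5, -9.0], [10.4, -8.0], [11.1, -6.9], [11.8, -5.7], [12.3, -4.4], [12.7, -3.1], [13.0, -1.7], [13.1, -0.4], [13.0, 1.0], [12.9, 2.4]]
```

servo_tool(motion=[[0, 7.4, -10.5, 0, 0, 0, -1], [0, 8.5, -9.7, 0, 0, 0, -1], [0, 9.5, -8.9, 0, 0, 0, -1], [0, 10.4, -8, 0, 0, 0, -1], [0, 11.1, -6.8, 0, 0, 0, -1], [0, 11.8, -5.6, 0, 0, 0, -1]])

```text
t: 11.3
tcp_pos: [0.5792, 0.0016, 0.2091]
tool_rot: [-0.091, 0.996, -0.006, 0.009]
force: [2.3, -2.8, -6.2]
finger_gap: 0.145
```

```bash
python3 -c "
from h import *
want();arc()
d=manip.snapshot('side');cv2.imwrite('pics/s8.png',cv2.resize(d['frame'][110:310,220:420,::-1],None,fx=3,fy=3))"
```

```text
t 11.3 jig mm [  3.5 -46.5 109.1] F [ 1.8 -3.2 -6.2] gap 0.145 q6 -1.93
  turn [-0.014  0.016  0.003]
phi deg 69.4 r 132.1
[[12.5, -4.0], [12.8, -2.6], [13.0, -1.3], [13.1, 0.1], [13.0, 1.5], [12.8, 2.8], [12.4, 4.1], [11.9, 5.4], [11.3, 6.6], [10.5, 7.8], [9.7, 8.8], [8.7, 9.8]]
```

View pics/s8.png

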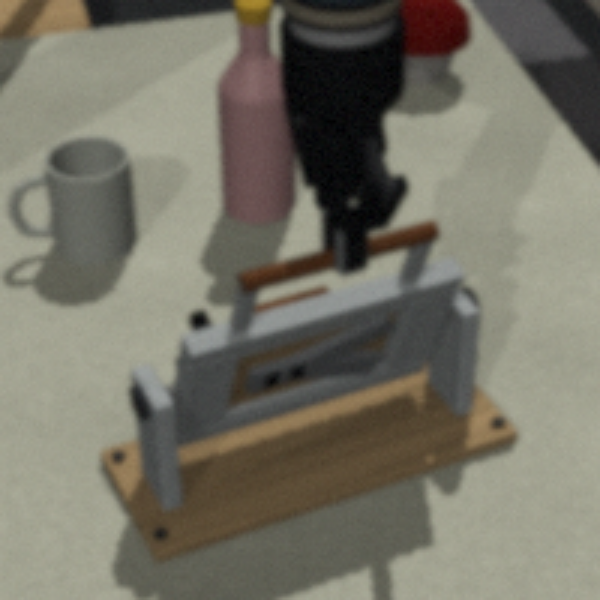

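The cradle is at about 70° and the carrier is held. The bar slid about 7 mm toward the fingertips, so I'll lower the tool a little over the top.

servo_tool(motion=[[0, 12.5, -1, 0, 0.003, 0, -1], [0, 12.8, 0, 0, 0.003, 0, -1], [0, 13, 1, 0, 0.003, 0, -1], [0, 13, 2, 0, 0.003, 0, -1], [0, 13, 2, 0, 0, 0, -1], [0, 12.8, 3, 0, 0, 0, -1]])

```text
t: 11.85
tcp_pos: [0.5659, 0.0751, 0.2141]
tool_rot: [-0.094, 0.995, -0.018, 0.007]
force: [1.3, -4.8, -0.7]
finger_gap: 0.147
```

```bash
python3 -c "
from h import *
want();arc()"
```

```text
t 11.85 jig mm [  3.5  28.2 114.1] F [ 0.4 -5.  -0.7] gap 0.147 q6 -1.79
  turn [-0.037  0.011  0.01 ]
phi deg 102.4 r 131.7
[[12.6, 3.5], [12.2, 4.8], [11.6, 6.0], [10.9, 7.2], [10.1, 8.3], [9.2, 9.3], [8.2, 10.2], [7.1, 11.0], [5.9, 11.7], [4.6, 12.2], [3.3, 12.7], [2.0, 12.9]]
```

servo_tool(motion=[[0, 12.5, 4.5, -0.006, 0, 0, -1], [0, 12, 5.5, -0.006, 0, 0, -1], [0, 11.4, 6.7, -0.006, 0, 0, -1], [0, 10.6, 7.8, -0.006, 0, 0, -1], [0, 9.8, 8.8, -0.006, 0, 0, -1], [0, 9, 9.7, -0.006, 0, 0, -1]])

```text
t: 12.35
tcp_pos: [0.5535, 0.1441, 0.1713]
tool_rot: [-0.095, 0.995, -0.0, 0.008]
force: [0.6, -3.4, 0.7]
finger_gap: 0.15
```

```bash
python3 -c "
from h import *
want();arc(-8)
d=manip.snapshot('side');cv2.imwrite('pics/s9.png',cv2.resize(d['frame'][110:310,220:420,::-1],None,fx=3,fy=3))"
```

```text
t 12.35 jig mm [ 3.5 98.4 71.3] F [-0.  -3.5  0.7] gap 0.15 q6 -1.7
  turn [-0.001  0.015  0.011]
phi deg 141.1 r 126.4
[[7.7, 10.6], [6.5, 11.3], [5.3, 12.0], [4.0, 12.5], [2.7, 12.8], [1.3, 13.0], [-0.0, 13.1], [-1.4, 13.0], [-2.7, 12.8], [-4.1, 12.4], [-5.3, 11.9], [-6.6, 11.3]]
```

View pics/s9.png

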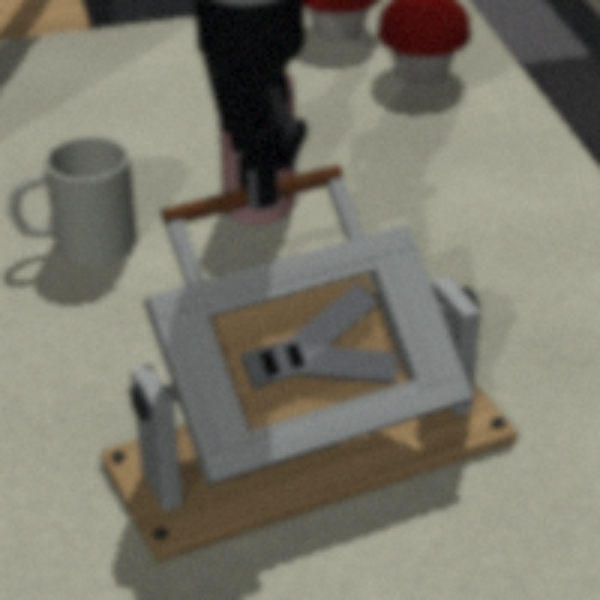

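The cradle is at about 140° with the sample on the upper side, and everything is held. I'll continue down to the stop, slowing at the end.

servo_tool(motion=[[0, 7.3, 10.5, 0, 0, 0, -1], [0, 6.3, 11.3, 0, 0, 0, -1], [0, 5, 12, 0, 0, 0, -1], [0, 3.8, 12.4, 0, 0, 0, -1], [0, 2.5, 10, 0, 0, 0, -1], [0, 1, 8, 0, 0, 0, -1], [0, 0.5, 6, 0, 0, 0, -1]])

```text
t: 12.98
tcp_pos: [0.5495, 0.1708, 0.0941]
tool_rot: [-0.096, 0.995, -0.002, 0.006]
force: [-9.2, -7.4, 52.7]
finger_gap: 0.149
```

```bash
python3 -c "
from h import *
want();arc(-8)"
```

```text
t 12.98 jig mm [  4.4 125.3  -5.9] F [-10.4  -5.6  52.7] gap 0.149 q6 -1.65
  turn [-0.005  0.012  0.014]
phi deg 179.0 r 125.3
[[-0.5, 13.1], [-1.8, 13.0], [-3.2, 12.7], [-4.5, 12.3], [-5.7, 11.8], [-6.9, 11.1], [-8.1, 10.3], [-9.1, 9.4], [-10.0, 8.4], [-10.9, 7.3], [-11.6, 6.1], [-12.1, 4.9]]
```

It is at the stop: the tool feels 53 N upward. I'll ease off, release and rise straight up.

servo_tool(motion=[[0, 0, -0.5, 0, 0, 0, -1], [0, 0, 0, 0, 0, 0, -1], [0, 0, 0, 0, 0, 0, -0.4], [0, 0, 0, 0, 0, 0, -0.1], [0, 0, 0, 0, 0, 0, -0.1], [0, 0, 0, 0, 0, 0, -0.1]])

```text
t: 13.48
tcp_pos: [0.5453, 0.1732, 0.0899]
tool_rot: [-0.094, 0.996, 0.001, 0.001]
force: [-0.6, 0.5, -0.1]
finger_gap: 0.455
```

```bash
python3 -c "
from h import *
want()"
```

```text
t 13.48 jig mm [  0.7 128.4 -10.1] F [-0.5  0.6 -0.1] gap 0.455 q6 -1.65
  turn [0.002 0.002 0.009]
```

servo_tool(motion=[[0, -2, -8, 0, 0, 0, -0.1], [0, 0, -20, 0, 0, 0, -0.1], [0, 0, -30, 0, 0, 0, -0.1], [0, 0, -35, 0, 0, 0, -0.1], [0, 0, -35, 0, 0, 0, -0.1], [30, 0, 0, 0, 0, 0, -0.1], [30, 0, 0, 0, 0, 0, -0.1], [25, 0, 0, 0, 0, 0, -0.1], [0, 0, 0, 0, 0, 0, -0.1], [0, 0, 0, 0, 0, 0, -0.1]])

```text
t: 14.32
tcp_pos: [0.4579, 0.1562, 0.2262]
tool_rot: [-0.094, 0.996, 0.003, -0.0]
force: [0.5, -0.0, 0.6]
finger_gap: 0.449
```

```bash
python3 -c "
from h import *
want()
d=manip.snapshot('side');cv2.imwrite('pics/s10.png',cv2.resize(d['frame'][110:310,220:420,::-1],None,fx=3,fy=3))
d=manip.snapshot('top');cv2.imwrite('pics/t10.png',d['frame'][...,::-1])
d=manip.snapshot('wrist');cv2.imwrite('pics/w10.png',d['frame'][...,::-1])"
```

```text
t 14.32 jig mm [-88.4 127.2 126.2] F [ 0.5 -0.1  0.6] gap 0.449 q6 -1.67
  turn [0.006 0.    0.01 ]
```

View pics/s10.png

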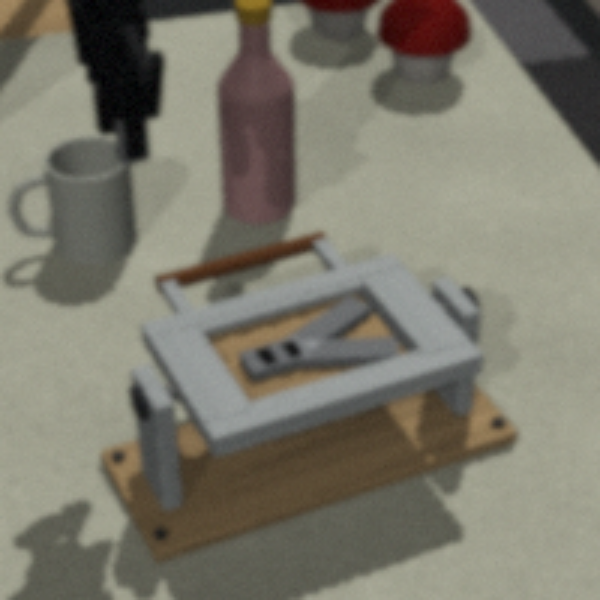

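View pics/t10.png

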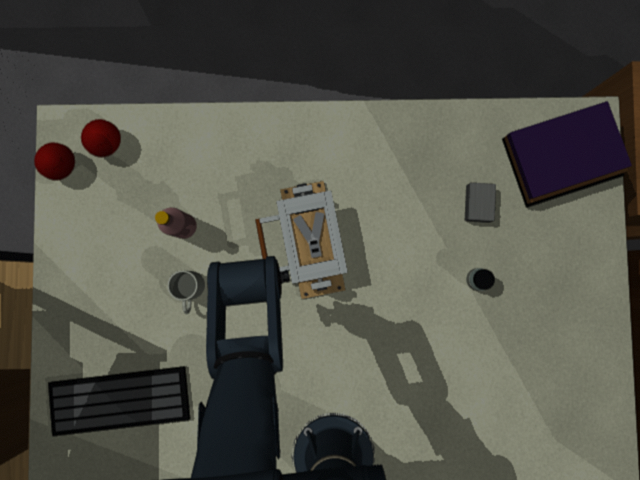

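View pics/w10.png

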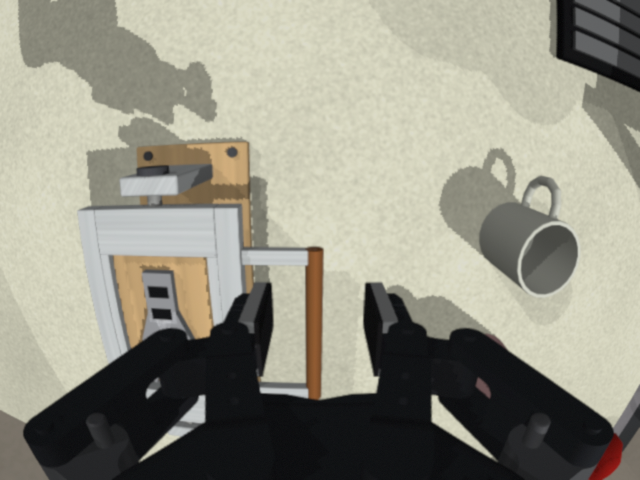

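The cradle is level and turned over with the sample on top at (315,345) in the side view. The bystanders are where they were in the top view (flask 176,222; mug 185,287; jar 482,279; tin 481,202). I'll check the handle height by triangulation.

```bash
python3 -c "
from h import *
S=manip.snapshot('side');w=manip.snapshot('wrist')
x,e=tri(ray(S,272.9,203.5),wray(w,315,250));p=(x-AX)*1e3;print(p@U,p@V,p[2],e, 'cradle deg',180-np.degrees(np.arctan2(p[2],p@V)))
f=cv2.imread('pics/t10.png').astype(int);g=cv2.imread('pics/top0.png').astype(int)
for n,(a,b) in dict(flask=(170,221),mug=(184,288),jar=(482,279),tin=(481,202)).items(): print(n,abs(f-g)[b-25:b+25,a-25:a+25].mean().round(2))
print(manip.sign_off())"
```

```text
-69.38943330881906 125.8008087570209 2.01043008960336 [np.float64(0.0005797243684840332), np.float64(0.0005797243684839186)] cradle deg 179.08443073168453
flask 9.19
mug 10.46
jar 9.79
tin 9.13
the job is handed in; nothing more can be done
None
```

The job is handed in. The cradle is turned over at its stop, and the carrier hangs upside down in it with the sample on top.

- **Bolt:** I pushed it with the shut fingers until it hit its stop. The wrist picture showed the plate covering the carrier's edge, and the knob at about 71 mm from the axis, against 68 mm at full travel.
- **Tug:** I pulled the grip straight up twice, reaching about 18 N and then 16 N on the wrist. On the second pull the carrier did not move further, so the bolt holds. The contact force at the bolt itself is not measured, only the wrist force.
- **Turnover:** I turned the cradle by its handle with a light grip. The bar slipped about 7 mm in the fingers on the way up, without any harm. Pressing into the stop briefly gave 53 N on the wrist, below the 120 N limit, and I eased off at once.
- **Last checks:**
  - Handle: it triangulates to 179° (125.8 mm from the axis and 2 mm above it).
  - Robot: the gripper is clear and the wrist reads about zero.
  - Bystanders: flask, mug, jar and tin look unmoved by eye. A picture difference was no help, as it read 9–10 grey levels on all four, with no noise level to compare against.
  - Bolt: after the turnover it is hidden under the frame, so its final position was not seen again. The carrier still hangs in place.

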